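# Fill the vial bench and hold its sprung shutter half open

### The arm

A 6-joint arm with a two-finger parallel gripper is mounted at the origin on a cart in front of the work surface, level with it; the furniture and walls round the work are solid. World frame = base frame: x ahead of the robot, y to its left, z up, the work surface at z = 0. Lengths are in m, angles in rad, forces in N, time in s.
With the tool pointing down it reaches from about 0.4 to 0.825 m from the base axis. Payload 7 kg.
Tool frame: the origin (TCP) lies between the finger pads; the fingertips stand 11 mm ahead of it and the grasp point (between the pads) lies 8 mm behind it; x points along the fingers, z is the direction in which the jaws open and shut, and the axes are right-handed (so a half turn about x gives the same grasp; the last joint's range is limited). The gripper opens to 88 mm and grips with 3 to 60 N. Pads are 19 mm wide; open, the fingers measure 130 mm over their backs; the gripper's body (78 mm by 193 mm) begins 47 mm behind the grasp point.
Start: joints at [-0.989, 0.359, 0.012, 0, -1.224, -0.288], TCP at [0.195, -0.646, 0.238] pointing down, gripper open.
Joint ranges: [-3.07, 3.07], [-1.43, 2.12], [-1.02, 1.25], [-3.03, 1.67], [-3.05, -0], [-3.03, 3.03]. Speed limits (rad/s): [2.39, 2.39, 3.01, 3.14, 3.14, 3.14].

### API

Orientations are given as [roll, pitch, yaw] about the fixed x, y, z axes, in that order (R = Rz(yaw) Ry(pitch) Rx(roll)).
In Python, from station import arm gives the robot as it stands.
- The arm moves only by the tool jog_arm, never from a script. Its argument "motion" is a list of rows, each an object of numbers: "dx", "dy", "dz": the shift along the tool's x, y, z in m; "twist": the turn about the tool's x in degrees. In form: [{"dx": .., "dy": .., "dz": .., "twist": ..}, ...]. A call has 1 to 20 rows; each row is the pose to reach, as a shift and turn from the pose commanded when the call began, along the tool's axes at that moment; what a row does not reach only later rows make up. A row lasts 1/12 s, in which the tool goes at most 41.7 mm and 7.16 degrees, less where a joint would pass 70% of its speed; a pose out of reach is approached as far as the arm can. A call with a gripper value outside its range is refused whole. "gripper" is the finger opening in m, from 0 to 0.0876, set as the call begins (left out, the last holds). The fingers move at their own pace and stop on an object; "newtons" is the grip in N (left out, the last holds). Time passes only in rows, so rows that repeat a pose let the fingers close. It gives the time, the measured TCP pose, the force and the opening at its end, in the units of the state.
- arm.get_state(): the state, without advancing time (a new reading comes with each control period).
- arm.grab_frame(name): name is "scene" or "top"; returns the picture (384x512x3 uint8, red, green, blue); there is no depth.
- arm.camera_model(name): a dict with "camera_matrix" (3x3 intrinsics, pixels), "eye" and "attitude" of the camera in the world. Camera axes: x right, y down, z forward; pixel columns grow to the right and rows downward; lengths in m; the calibration is good to about 2 mm. A picture is of the moment at which its call begins. camera_model takes no time and is no camera call.
- arm.job_done(): hands the job in, once; it reports no verdict.
The state is a dict: "t": time; "q": joint angles; "qd": joint speeds; "joint_efforts": joint torques, N m; "eef_pos": TCP position; "ee_rot": TCP orientation; "force": force on the tool from outside, world axes, zero at the start; "moment": the same for the moment, N m; "width": finger opening in m.
Only numpy, scipy, OpenCV 4.12 (cv2) and the standard library are available. Lean on these libraries where they do the work, as an engineer would, in place of code of your own. Each camera call takes 0.05 s, during which the arm holds its last target.

### The job

Two of the five wells of the vial block on the light bench are empty: stand the two spare brown vials from the worktop in them, upright and fully down, while the shutter stays shut, and leave the vials already in the block and the other things around alone. Then slide the bench's sprung shutter by its upright grip to half of its travel, where the grip stands at the long middle mark on the lamp box, and keep holding it there: it springs shut when let go, so finish the job with the gripper still holding it half open.

Things in the scene. Friction and masses are not known exactly. Their poses are not given: they have to be found in the camera images.
- bench: light bench, fixed: base plate 162 x 256 x 8 mm, grey vial block in front (52 x 222 mm, top 34 mm above the worktop, wells in a row along y at x = -55 mm), low grey lamp box behind (front face at x = +38 mm, top at 58 mm). Origin on the worktop under its middle; x from the vial block to the lamp box, y along the wells, the way the shutter opens; z up
- well_1 (a point): centre of the mouth of well 1 of 5 (in order along the bench's y, 42 mm apart): round hole 33 mm in diameter, 20 mm deep, with a 2 mm chamfer, mouth 34 mm above the worktop. A vial fully down in it has its centre 11 mm above this point. Which two wells are empty differs from start to start
- well_2 (a point): centre of the mouth of well 2 of 5 (in order along the bench's y, 42 mm apart): round hole 33 mm in diameter, 20 mm deep, with a 2 mm chamfer, mouth 34 mm above the worktop. A vial fully down in it has its centre 11 mm above this point. Which two wells are empty differs from start to start
- well_3 (a point): centre of the mouth of well 3 of 5 (in order along the bench's y, 42 mm apart): round hole 33 mm in diameter, 20 mm deep, with a 2 mm chamfer, mouth 34 mm above the worktop. A vial fully down in it has its centre 11 mm above this point. Which two wells are empty differs from start to start
- well_4 (a point): centre of the mouth of well 4 of 5 (in order along the bench's y, 42 mm apart): round hole 33 mm in diameter, 20 mm deep, with a 2 mm chamfer, mouth 34 mm above the worktop. A vial fully down in it has its centre 11 mm above this point. Which two wells are empty differs from start to start
- well_5 (a point): centre of the mouth of well 5 of 5 (in order along the bench's y, 42 mm apart): round hole 33 mm in diameter, 20 mm deep, with a 2 mm chamfer, mouth 34 mm above the worktop. A vial fully down in it has its centre 11 mm above this point. Which two wells are empty differs from start to start
- vial_1_mid (a point): one of the three vials already in the block, to be left alone (its well differs from start to start): brown glass vial with a dark screw cap, body 27 mm in diameter, 62 mm tall in all (body with a shoulder up to 50 mm, then a cap 22 mm wide; it can be gripped 43 mm up), 30 g; this point is its centre, 31 mm above its underside, z up along the vial
- vial_2_mid (a point): one of the three vials already in the block, to be left alone (its well differs from start to start): brown glass vial with a dark screw cap, body 27 mm in diameter, 62 mm tall in all (body with a shoulder up to 50 mm, then a cap 22 mm wide; it can be gripped 43 mm up), 30 g; this point is its centre, 31 mm above its underside, z up along the vial
- vial_3_mid (a point): one of the three vials already in the block, to be left alone (its well differs from start to start): brown glass vial with a dark screw cap, body 27 mm in diameter, 62 mm tall in all (body with a shoulder up to 50 mm, then a cap 22 mm wide; it can be gripped 43 mm up), 30 g; this point is its centre, 31 mm above its underside, z up along the vial
- vial_4_mid (a point): one of the two spare vials, standing loose on the worktop off the +y end of the bench: brown glass vial with a dark screw cap, body 27 mm in diameter, 62 mm tall in all (body with a shoulder up to 50 mm, then a cap 22 mm wide; it can be gripped 43 mm up), 30 g; this point is its centre, 31 mm above its underside, z up along the vial
- vial_5_mid (a point): one of the two spare vials, standing loose on the worktop off the +y end of the bench: brown glass vial with a dark screw cap, body 27 mm in diameter, 62 mm tall in all (body with a shoulder up to 50 mm, then a cap 22 mm wide; it can be gripped 43 mm up), 30 g; this point is its centre, 31 mm above its underside, z up along the vial
- vial_4: the same vial as point vial_4_mid; origin at the centre of its underside, z up
- vial_5: the same vial as point vial_5_mid; origin at the centre of its underside, z up
- shutter (a joint): travel of the steel shutter along the bench's +y, in m: 0 shut against its stop (where the spring keeps it), 0.070 fully open, 0.035 half. The spring pushes it shut with about 2 N at 0, 6 N at half and 10 N fully open; it springs back when let go
- shutter_grip (a point): middle of the black upright grip on top of the shutter, 83 mm above the worktop: a tab 12 mm thick along the bench's y, 22 mm along its x, from 61 to 101 mm above the worktop, with free room on both y sides above the lamp box. It moves with the shutter: its y in the bench frame is -35 mm shut, 0 (at the long middle mark) at half, +35 mm fully open
- dropper_mid (a point): bystander: white dropper bottle, 28 mm in diameter, 70 mm tall, loose on the black rubber mat, beyond the spare vials; point 35 mm above its underside
- beaker_mid (a point): bystander: clear beaker, 54 mm wide, 70 mm tall, loose on the worktop off the -y end of the bench; point 35 mm above its underside
Things that resemble listed ones, but are neither listed nor needed, are in the scene too. What is shaped like the vial_5 but pink is not meant.

How it is judged:
By the outcome, as a careful person would: the job done as asked, in the order asked, and still so for the second after the job is handed in, while the arm keeps its last pose, push and grip.
It also fails if it takes over 64 s, if anything falls off the work surface, if the arm or the gripper's body presses on something with over 40 N, if the wrist force passes 120 N, or if a joint passes its speed limit or range.

## Working session

There is one attempt and no reset: what is moved stays moved. The work goes in short steps, Python scripts to look and compute and a tool call to move; the robot and the scene stay as the last step left them, time stands still between calls to the robot, and variables do not carry over. Pictures are saved under pics/ and viewed, and the job is handed in when it is done.

Besides the shell and the picture viewer there is one more tool, called after "Emit:" in YAML: its name, and indented under it one key for each argument. jog_arm: Moves the arm, as the interface text tells. Its arguments: {"type":"object","properties":{"motion":{"type":"array"},"gripper":{"type":"number"},"newtons":{"type":"number"}},"required":["motion"]}

```bash
ls; mkdir -p pics; python3 - <<'E'
from station import arm
import cv2
s=arm.get_state();print(s)
for n in("scene","top"):
    f=arm.grab_frame(n);cv2.imwrite(f"pics/{n}0.png",f[:,:,::-1]);print(n,arm.camera_model(n))
E
```

```text
pics
{'t': 0.0, 'q': array([-9.88918727e-01,  3.59336507e-01,  1.10592109e-02, -3.67925996e-04,
       -1.22408193e+00, -2.88149031e-01]), 'qd': array([-1.71330977e-03,  6.15926936e-06,  9.10703553e-04, -1.48811015e-03,
        5.61795196e-04, -1.16393144e-03]), 'joint_efforts': array([-6.36197856e-04, -5.82710767e+01,  2.93057996e+01,  6.99732274e+00,
        6.82371654e-03, -1.44211845e-04]), 'eef_pos': array([ 0.19530511, -0.64563565,  0.23665219]), 'ee_rot': array([0.07038226, 1.5691956 , 1.93478186]), 'force': array([-0.16324782,  0.04307928, -0.87725419]), 'moment': array([ 0.04411064, -0.00109675,  0.00735839]), 'width': 0.0875107381407509}
scene {'camera_matrix': array([[405.48880301,   0.        , 258.24318779],
       [  0.        , 405.48880301, 191.03781622],
       [  0.        ,   0.        ,   1.        ]]), 'eye': array([-0.17670785,  0.43261   ,  0.45643647]), 'attitude': array([-1.99383799,  0.02209559, -2.3038243 ])}
top {'camera_matrix': array([[363.93762763,   0.        , 254.2989482 ],
       [  0.        , 363.93762763, 191.19566021],
       [  0.        ,   0.        ,   1.        ]]), 'eye': array([ 0.44232587, -0.15284923,  0.96794156]), 'attitude': array([-3.10001211,  0.02204869, -1.57359523])}
```

View pics/scene0.png

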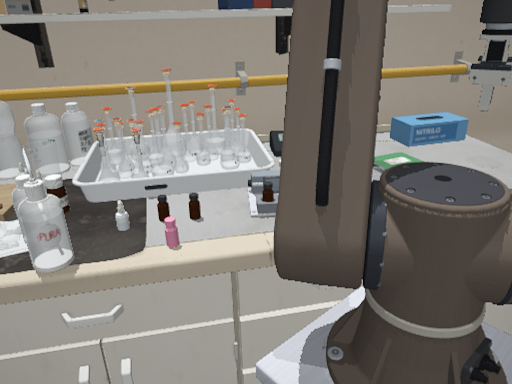

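View pics/top0.png

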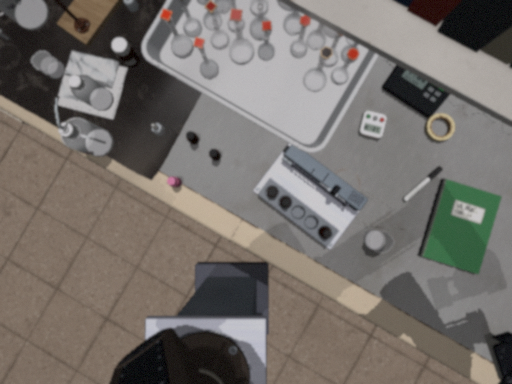

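```bash
cat > h.py <<'E'
import numpy as np,cv2
from scipy.spatial.transform import Rotation as R
from station import arm
def cam(n):
    c=arm.camera_model(n);return c["camera_matrix"],np.array(c["eye"]),R.from_euler('xyz',c["attitude"]).as_matrix()
def proj(n,P):
    K,e,A=cam(n);p=(np.atleast_2d(P)-e)@A@K.T;return p[:,:2]/p[:,2:]
def ray(n,uv):
    K,e,A=cam(n);return e,A@np.linalg.inv(K)@np.array([uv[0],uv[1],1.])
def atz(n,uv,z):
    e,d=ray(n,uv);return e+d*(z-e[2])/d[2]
def tri(u1,u2):
    e1,d1=ray("top",u1);e2,d2=ray("scene",u2)
    s=np.linalg.lstsq(np.c_[d1,-d2],e2-e1,rcond=None)[0]
    a=e1+s[0]*d1;b=e2+s[1]*d2;return (a+b)/2,np.linalg.norm(a-b)
def crop(src,x,y,w,h,k,out):
    im=cv2.imread(src)[y:y+h,x:x+w];cv2.imwrite(out,cv2.resize(im,None,fx=k,fy=k,interpolation=cv2.INTER_CUBIC))
E
python3 - <<'E'
from h import *
crop("pics/top0.png",240,140,140,110,5.5,"pics/t_bench.png")
crop("pics/top0.png",140,110,100,90,6,"pics/t_vials.png")
crop("pics/scene0.png",100,150,200,120,4,"pics/s_vials.png")
E
```

```text
(no output)
```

View pics/t_bench.png

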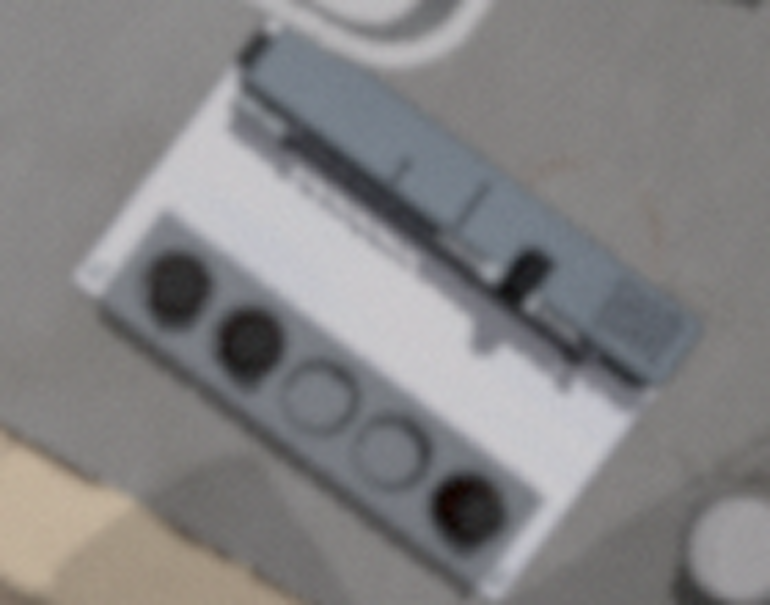

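View pics/t_vials.png

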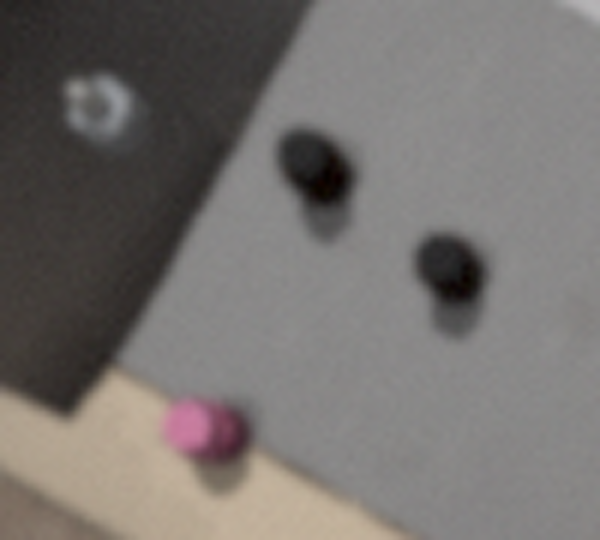

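View pics/s_vials.png

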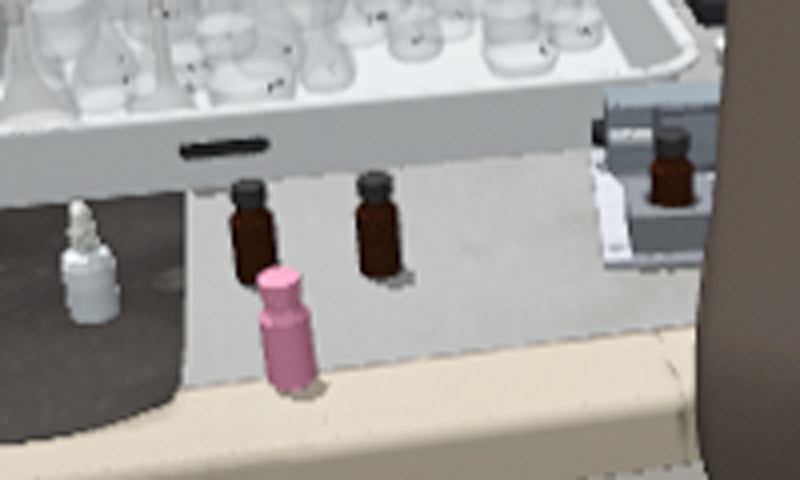

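```bash
cat > fit.py <<'E'
from h import *
from scipy.optimize import least_squares
def u(px,x0,y0,k): return np.array([x0+(px[0]+.5)/k-.5,y0+(px[1]+.5)/k-.5])
tb=lambda p:u(p,240,140,5.5)
obs=[((320,397),(-55,-0,34)),((393,452),(-55,-42,34)),((75,283),(-81,128,8)),((490,600),(-81,-128,8)),
((168,213),(-29,111,34)),((545,500),(-29,-111,34)),((103,300),(-81,111,34)),((468,590),(-81,-111,34))]
P=np.array([o[1] for o in obs])/1e3; U=np.array([tb(o[0]) for o in obs])
def W(p,P): return np.c_[p[0]+np.cos(p[2])*P[:,0]-np.sin(p[2])*P[:,1],p[1]+np.sin(p[2])*P[:,0]+np.cos(p[2])*P[:,1],P[:,2]+p[3]]
if __name__=="__main__":
    r=least_squares(lambda p:(proj("top",W(p,P))-U).ravel(),[.44,-.3,.6,0],x_scale=[.01,.01,.01,.01],loss='soft_l1')
    print(r.x,np.round(r.fun.reshape(-1,2),2).tolist())
    r=least_squares(lambda p:(proj("top",W([*p,0],P))-U).ravel(),[.44,-.3,.6],loss='soft_l1')
    print(r.x)
    tv=lambda p:u(p,140,110,6); sv=lambda p:u(p,100,150,4)
    for n,a,b in(("A",(300,152),(248,186)),("B",(437,257),(374,177)),("pink",(188,428),(279,274))):
        print(n,tri(tv(a),sv(b)),atz("top",tv(a),.062),atz("scene",sv(b),.062))
    for n,b in(("Abase",(257,277)),("Bbase",(380,271))): print(n,atz("scene",sv(b),.0))
E
python3 fit.py
```

```text
[ 0.47023255 -0.27936827 -0.66196876 -0.02198971] [[0.02, 0.39], [-0.46, 0.26], [0.07, -0.5], [0.35, 0.43], [0.13, 0.13], [-0.9, -0.09], [-0.15, -0.07], [0.95, -0.62]]
[ 0.4708346  -0.27734537 -0.66028437]
A (array([0.62294266, 0.03002279, 0.0596292 ]), np.float64(0.00019010181475321707)) [0.6225271  0.02962648 0.062     ] [0.61806336 0.03237816 0.062     ]
B (array([ 0.5778707 , -0.02816439,  0.06133257]), np.float64(0.00033587239665078673)) [ 0.57787382 -0.02811944  0.062     ] [ 0.57643546 -0.02747982  0.062     ]
pink (array([0.50704665, 0.07658851, 0.06263416]), np.float64(0.0015225079198072833)) [0.50665774 0.07609522 0.062     ] [0.50888852 0.07645758 0.062     ]
Abase [0.6226295  0.03205041 0.        ]
Bbase [ 0.57692539 -0.02562176  0.        ]
```

```bash
cat > mv.py <<'E'
from h import *
YAW=-0.660
def plan(x,y,z,jaw=YAW,verbose=True):
    """dx,dy,dz,twist so that measured TCP -> x,y,z ; jaw axis (tool z) at world yaw jaw (mod pi)"""
    s=arm.get_state();M=R.from_euler('xyz',s["ee_rot"]).as_matrix()
    d=M.T@(np.array([x,y,z])-s["eef_pos"])
    zz=M[:,2];cur=np.arctan2(zz[1],zz[0])
    e=(jaw-cur+np.pi/2)%np.pi-np.pi/2   # world-z turn; tool x is down => twist=-e
    print("tcp",np.round(s["eef_pos"],4),"x-axis",np.round(M[:,0],3),"jaw",round(cur,3),"q",np.round(s["q"],2),"F",np.round(s["force"],1),"w",round(s["width"],4),"t",round(s["t"],2))
    print("dx %.4f dy %.4f dz %.4f twist %.2f"%(*d,-np.degrees(e)))
E
python3 - <<'E'
from mv import *
plan(.6225,.031,.2)
import fit
p=[.4708,-.2773,-.660]
c,s=np.cos(p[2]),np.sin(p[2])
for n,px,z in(("grip top",(528,262),.101),("midmark",(475,205),.058)):
    w=atz("top",fit.tb(px),z); d=w[:2]-p[:2]; print(n,w,c*d[0]+s*d[1],-s*d[0]+c*d[1])
E
```

```text
tcp [ 0.1954 -0.6457  0.2367] x-axis [-0.001  0.001 -1.   ] jaw 1.865 q [-0.99  0.36  0.01 -0.   -1.22 -0.29] F [-0.2  0.1 -0.7] w 0.088 t 0.1
dx 0.0374 dy -0.6048 dz 0.5240 twist -35.36
grip top [ 0.48716889 -0.3269019   0.101     ] 0.04334305716356157 -0.029149070374507313
midmark [ 0.51539147 -0.3119041   0.058     ] 0.05644326998350191 2.811800822927202e-06
```

Emit:
jog_arm:
  motion:
    - {"dx":0.037,"dy":-0.605,"dz":0.524,"twist":-55.4}
    - {"dx":0.037,"dy":-0.605,"dz":0.524,"twist":-55.4}
    - {"dx":0.037,"dy":-0.605,"dz":0.524,"twist":-55.4}
    - {"dx":0.037,"dy":-0.605,"dz":0.524,"twist":-55.4}
    - {"dx":0.037,"dy":-0.605,"dz":0.524,"twist":-55.4}
    - {"dx":0.037,"dy":-0.605,"dz":0.524,"twist":-55.4}
    - {"dx":0.037,"dy":-0.605,"dz":0.524,"twist":-55.4}
    - {"dx":0.037,"dy":-0.605,"dz":0.524,"twist":-55.4}
    - {"dx":0.037,"dy":-0.605,"dz":0.524,"twist":-55.4}
    - {"dx":0.037,"dy":-0.605,"dz":0.524,"twist":-55.4}
    - {"dx":0.037,"dy":-0.605,"dz":0.524,"twist":-55.4}
    - {"dx":0.037,"dy":-0.605,"dz":0.524,"twist":-55.4}
    - {"dx":0.037,"dy":-0.605,"dz":0.524,"twist":-55.4}
    - {"dx":0.037,"dy":-0.605,"dz":0.524,"twist":-55.4}
    - {"dx":0.037,"dy":-0.605,"dz":0.524,"twist":-55.4}
    - {"dx":0.037,"dy":-0.605,"dz":0.524,"twist":-55.4}
    - {"dx":0.037,"dy":-0.605,"dz":0.524,"twist":-55.4}
    - {"dx":0.037,"dy":-0.605,"dz":0.524,"twist":-55.4}
    - {"dx":0.037,"dy":-0.605,"dz":0.524,"twist":-55.4}
    - {"dx":0.037,"dy":-0.605,"dz":0.524,"twist":-55.4}
  gripper: 0.0876
  newtons: 15

```text
t: 1.77
eef_pos: [0.6251, 0.0353, 0.1992]
ee_rot: [0.642, 1.571, -2.807]
force: [-0.1, 0.3, 0.6]
width: 0.0875
```

```bash
python3 - <<'E'
from mv import *
plan(.6225,.031,.2,-.31)
cv2.imwrite("pics/s1.png",arm.grab_frame("scene")[:,:,::-1]);cv2.imwrite("pics/t1.png",arm.grab_frame("top")[:,:,::-1])
E
```

```text
tcp [0.6251 0.0353 0.1992] x-axis [-0. -0. -1.] jaw 2.835 q [ 0.37  0.31 -0.16 -0.   -1.11 -0.67] F [-0.1  0.3  0.6] w 0.0875 t 1.77
dx -0.0008 dy 0.0049 dz 0.0012 twist 0.17
```

View pics/s1.png

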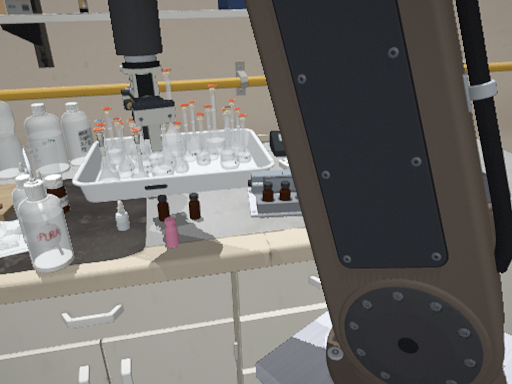

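View pics/t1.png

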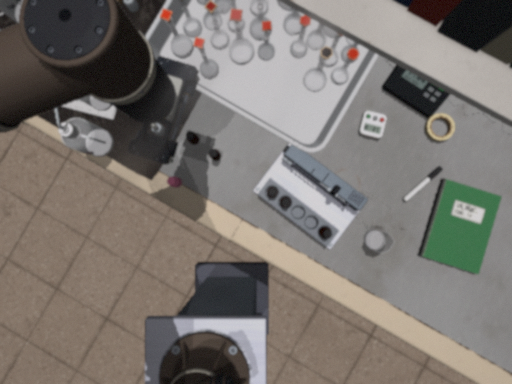

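```bash
python3 - <<'E'
from mv import *
crop("pics/s1.png",235,160,85,65,9,"pics/s1b.png")
import fit
p=[.4708,-.2773,-.660,0]
q=np.array([[-55,84,76],[-55,42,76],[-81,128,8],[-81,111,34],[-29,111,34],[81,128,8],[-55,84,34]])/1e3
uv=proj("scene",fit.W(p,q));print(np.round((uv-[235,160]+.5)*9-.5,0).tolist())
im=cv2.imread("pics/s1b.png")
for a in (uv-[235,160]+.5)*9-.5: cv2.drawMarker(im,tuple(int(v) for v in a),(0,255,0),0,12,1)
cv2.imwrite("pics/s1b.png",im)
E
```

```text
[[299.0, 205.0], [456.0, 197.0], [148.0, 485.0], [209.0, 394.0], [195.0, 312.0], [118.0, 243.0], [301.0, 347.0]]
```

View pics/s1b.png

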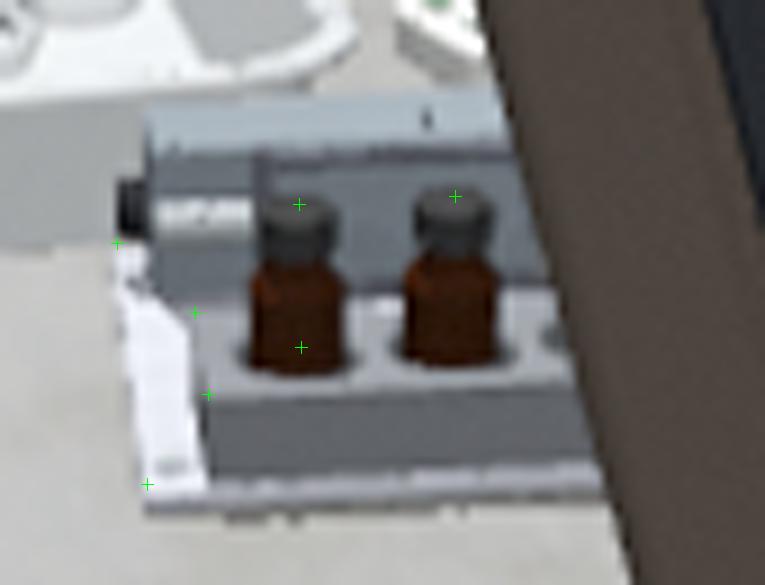

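Emit:
jog_arm:
  motion:
    - {"dx":0.03,"dy":0.0045,"dz":0.001}
    - {"dx":0.06,"dy":0.0045,"dz":0.001}
    - {"dx":0.09,"dy":0.0045,"dz":0.001}
    - {"dx":0.12,"dy":0.0045,"dz":0.001}
    - {"dx":0.145,"dy":0.0045,"dz":0.001}
    - {"dx":0.158,"dy":0.0045,"dz":0.001}
    - {"dx":0.164,"dy":0.0045,"dz":0.001}
    - {"dx":0.164,"dy":0.0045,"dz":0.001}
    - {"dx":0.164,"dy":0.0045,"dz":0.001}
  gripper: 0.06

```text
invalid input
```

```bash
python3 - <<'E'
from mv import *
plan(.6225,.031,.035,-.31)
cv2.imwrite("pics/s2.png",arm.grab_frame("scene")[:,:,::-1])
crop("pics/s2.png",110,140,130,110,6,"pics/s2c.png")
E
```

```text
tcp [0.6234 0.033  0.1991] x-axis [-0.002 -0.    -1.   ] jaw 2.834 q [ 0.37  0.3  -0.16 -0.   -1.11 -0.67] F [-0.2 -0.3  0.3] w 0.0876 t 1.87
dx 0.1641 dy 0.0020 dz 0.0000 twist 0.15
```

View pics/s2c.png

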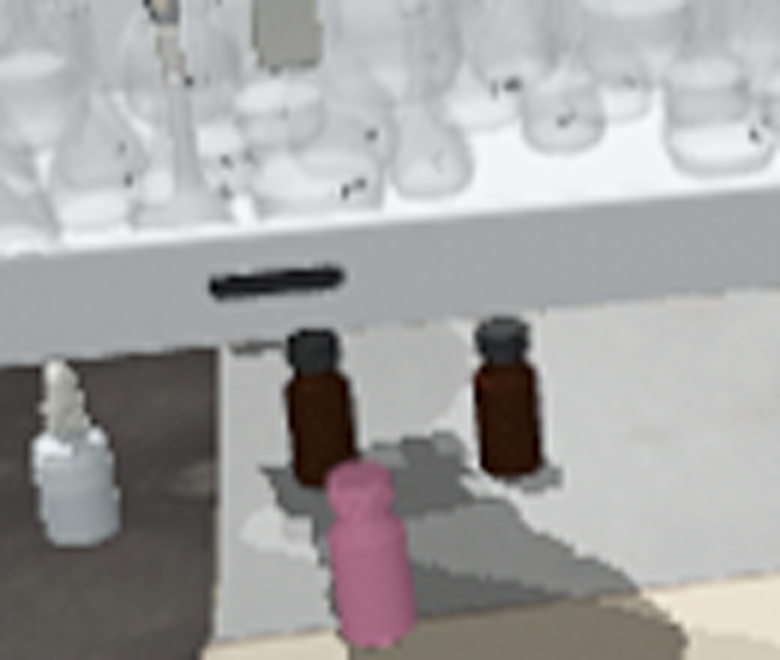

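Emit:
jog_arm:
  motion:
    - {"dx":0.03,"dy":0,"dz":0,"twist":0}
    - {"dx":0.06,"dy":0,"dz":0,"twist":0}
    - {"dx":0.09,"dy":0,"dz":0,"twist":0}
    - {"dx":0.11,"dy":0,"dz":0,"twist":0}
    - {"dx":0.11,"dy":0,"dz":0,"twist":0}
    - {"dx":0.11,"dy":0,"dz":0,"twist":0}
  gripper: 0.06

```text
t: 2.42
eef_pos: [0.6219, 0.0295, 0.0902]
ee_rot: [0.762, 1.568, -2.691]
force: [0.8, 0.4, 0.5]
width: 0.0607
```

```bash
python3 - <<'E'
from mv import *
plan(.6225,.031,.035,-.31)
cv2.imwrite("pics/s2.png",arm.grab_frame("scene")[:,:,::-1])
crop("pics/s2.png",110,120,130,100,6,"pics/s3c.png")
plan(.6225,.031,.035,-.31)
E
```

```text
tcp [0.6219 0.0295 0.0902] x-axis [-0.002 -0.001 -1.   ] jaw 2.831 q [ 0.36  0.4  -0.29  0.   -0.88 -0.67] F [0.8 0.4 0.5] w 0.0607 t 2.42
dx 0.0552 dy -0.0017 dz -0.0002 twist -0.05
tcp [0.6231 0.0299 0.0917] x-axis [ 0.001 -0.    -1.   ] jaw 2.831 q [ 0.36  0.4  -0.29  0.   -0.88 -0.67] F [0.5 0.5 0. ] w 0.0604 t 2.47
dx 0.0567 dy -0.0008 dz 0.0009 twist -0.03
```

View pics/s3c.png

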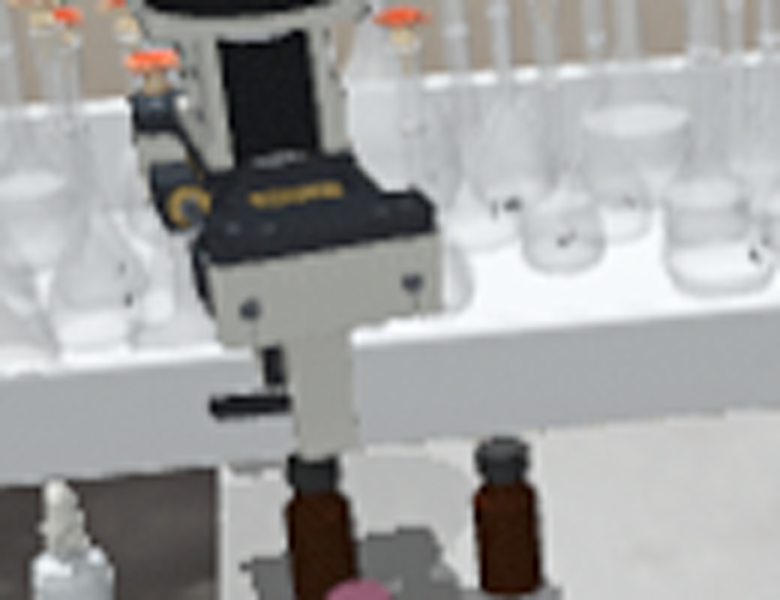

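Emit:
jog_arm:
  motion:
    - {"dx":0.025,"dy":-0.001,"dz":0,"twist":0}
    - {"dx":0.045,"dy":-0.001,"dz":0,"twist":0}
    - {"dx":0.056,"dy":-0.001,"dz":0,"twist":0}
    - {"dx":0.056,"dy":-0.001,"dz":0,"twist":0}
    - {"dx":0.056,"dy":-0.001,"dz":0,"twist":0}
  gripper: 0.06

```text
t: 2.88
eef_pos: [0.6237, 0.0316, 0.0357]
ee_rot: [-2.919, 1.57, -0.087]
force: [0.1, 0.2, 0.5]
width: 0.0601
```

Emit:
jog_arm:
  motion:
    - {"dx":0,"dy":0,"dz":0,"twist":0}
    - {"dx":0,"dy":0,"dz":0,"twist":0}
    - {"dx":0,"dy":0,"dz":0,"twist":0}
    - {"dx":0,"dy":0,"dz":0,"twist":0}
    - {"dx":0,"dy":0,"dz":0,"twist":0}
    - {"dx":0,"dy":0,"dz":0,"twist":0}
    - {"dx":0,"dy":0,"dz":0,"twist":0}
    - {"dx":0,"dy":0,"dz":0,"twist":0}
  gripper: 0.015
  newtons: 12

```text
t: 3.55
eef_pos: [0.6232, 0.0317, 0.0348]
ee_rot: [-2.767, 1.571, 0.065]
force: [-0.2, 0.2, 2.6]
width: 0.0261
```

```bash
python3 - <<'E'
from mv import *
plan(.6225,.031,.035,-.31)
cv2.imwrite("pics/s4.png",arm.grab_frame("scene")[:,:,::-1])
crop("pics/s4.png",110,140,130,100,6,"pics/s4c.png")
c,s=np.cos(-.66),np.sin(-.66)
for y in(0,-.042):print(.4708-.055*c-y*s,-.2773-.055*s+y*c)
E
```

```text
tcp [0.6232 0.0317 0.0348] x-axis [ 0.  0. -1.] jaw 2.832 q [ 0.36  0.47 -0.33  0.   -0.77 -0.67] F [-0.2  0.2  2.6] w 0.0261 t 3.55
dx -0.0002 dy 0.0009 dz 0.0005 twist 0.00
0.42735042726764494 -0.24357857314146114
0.4015995194847607 -0.27675824686435047
```

View pics/s4c.png

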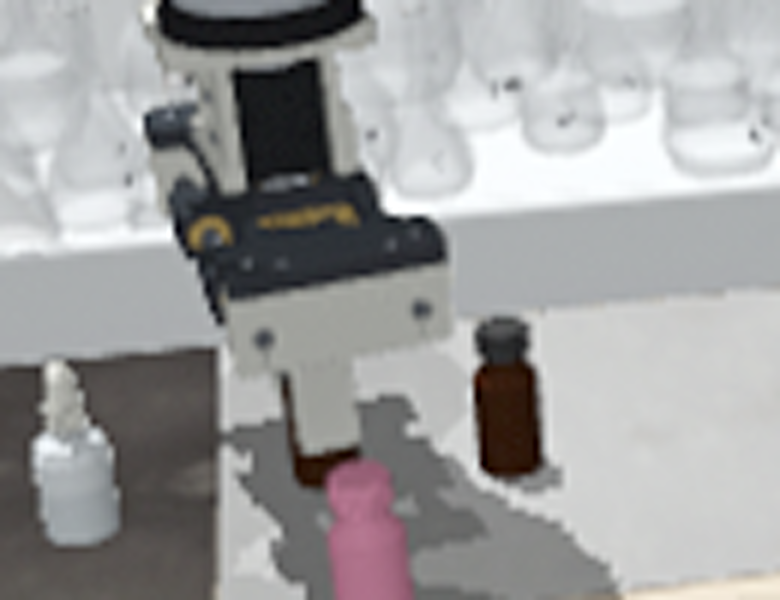

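Emit:
jog_arm:
  motion:
    - {"dx":-0.01,"dy":0,"dz":0,"twist":0}
    - {"dx":-0.03,"dy":0,"dz":0,"twist":0}
    - {"dx":-0.06,"dy":0,"dz":0,"twist":0}
    - {"dx":-0.09,"dy":0,"dz":0,"twist":0}
    - {"dx":-0.115,"dy":0,"dz":0,"twist":0}
    - {"dx":-0.125,"dy":0,"dz":0,"twist":0}
    - {"dx":-0.125,"dy":0,"dz":0,"twist":0}
    - {"dx":-0.125,"dy":0,"dz":0,"twist":0}

```text
t: 4.27
eef_pos: [0.623, 0.0317, 0.1601]
ee_rot: [-2.109, 1.57, 0.722]
force: [0.5, 0.4, -1.3]
width: 0.0265
```

```bash
python3 - <<'E'
from mv import *
cv2.imwrite("pics/s5.png",arm.grab_frame("scene")[:,:,::-1])
crop("pics/s5.png",90,80,170,130,4.5,"pics/s5c.png")
plan(.4274,-.2436,.16,-.31)
E
```

```text
tcp [0.6224 0.0316 0.159 ] x-axis [-0.001  0.    -1.   ] jaw 2.831 q [ 0.36  0.33 -0.21 -0.   -1.03 -0.67] F [-0.4  0.2 -1.1] w 0.026 t 4.32
dx -0.0009 dy 0.3216 dz 0.1016 twist -0.02
```

View pics/s5c.png

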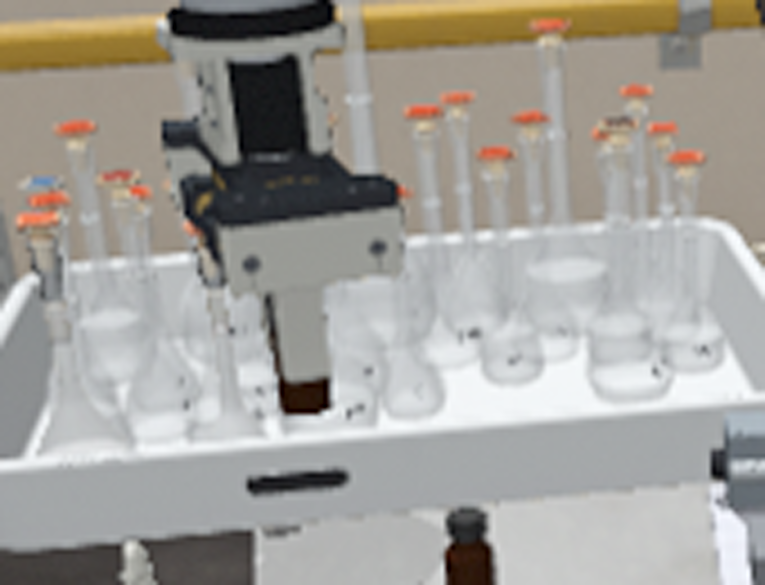

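Emit:
jog_arm:
  motion:
    - {"dx":0,"dy":0.01,"dz":0.003,"twist":0}
    - {"dx":0,"dy":0.03,"dz":0.009,"twist":0}
    - {"dx":0,"dy":0.06,"dz":0.019,"twist":0}
    - {"dx":0,"dy":0.09,"dz":0.028,"twist":0}
    - {"dx":0,"dy":0.12,"dz":0.038,"twist":0}
    - {"dx":0,"dy":0.15,"dz":0.047,"twist":0}
    - {"dx":0,"dy":0.18,"dz":0.057,"twist":0}
    - {"dx":0,"dy":0.21,"dz":0.066,"twist":0}
    - {"dx":0,"dy":0.24,"dz":0.076,"twist":0}
    - {"dx":0,"dy":0.27,"dz":0.085,"twist":0}
    - {"dx":0,"dy":0.3,"dz":0.095,"twist":0}
    - {"dx":0,"dy":0.315,"dz":0.1,"twist":0}
    - {"dx":0,"dy":0.3215,"dz":0.1015,"twist":0}
    - {"dx":0,"dy":0.3215,"dz":0.1015,"twist":0}
    - {"dx":0,"dy":0.3215,"dz":0.1015,"twist":0}
    - {"dx":0,"dy":0.3215,"dz":0.1015,"twist":0}
    - {"dx":0,"dy":0.3215,"dz":0.1015,"twist":0}

```text
t: 5.73
eef_pos: [0.4288, -0.2429, 0.1593]
ee_rot: [0.062, 1.57, 2.894]
force: [0.4, 0.3, -0.4]
width: 0.0265
```

```bash
python3 - <<'E'
from mv import *
cv2.imwrite("pics/s6.png",arm.grab_frame("scene")[:,:,::-1])
cv2.imwrite("pics/t6.png",arm.grab_frame("top")[:,:,::-1])
crop("pics/s6.png",235,130,110,95,7,"pics/s6c.png")
crop("pics/t6.png",240,120,130,130,4.5,"pics/t6c.png")
plan(.4274,-.2436,.049,-.31)
E
```

```text
tcp [ 0.4288 -0.2429  0.1594] x-axis [-0.  0. -1.] jaw 2.833 q [-0.12  0.13 -0.49 -0.   -0.95 -0.19] F [-0.1 -0.2 -0.6] w 0.0261 t 5.83
dx 0.1104 dy 0.0011 dz 0.0011 twist 0.06
```

View pics/s6c.png

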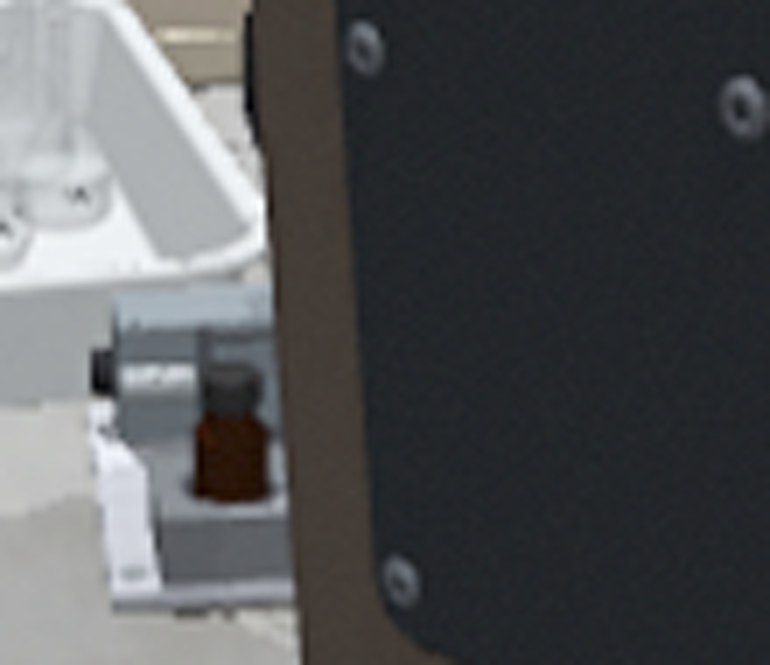

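View pics/t6c.png

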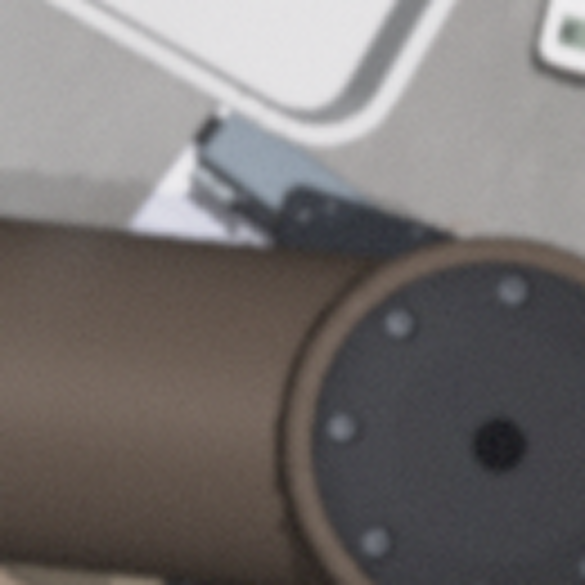

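```bash
python3 - <<'E'
from h import *; import fit
k=9;x0,y0=255,175
im=cv2.imread("pics/top0.png")[y0:y0+75,x0:x0+85];im=cv2.resize(im,None,fx=k,fy=k,interpolation=cv2.INTER_CUBIC)
p=[.4708,-.2773,-.660,0]
t=np.linspace(0,2*np.pi,60)
def draw(c,r,z,col):
    q=np.c_[c[0]+r*np.cos(t),c[1]+r*np.sin(t),0*t+z]
    a=((proj("top",fit.W(p,q))-[x0,y0]+.5)*k-.5).astype(np.int32);cv2.polylines(im,[a],True,col,1)
for i in range(5):
    y=(i-2)*.042
    draw((-.055,y),.0165,.034,(0,255,0)) if i in(1,2) else draw((-.055,y),.011,.076,(0,255,255))
    if i not in(1,2): draw((-.055,y),.0135,.060,(0,0,255))
B=np.array([[-81,-111,34],[-29,-111,34],[-29,111,34],[-81,111,34]])/1e3
cv2.polylines(im,[((proj("top",fit.W(p,B))-[x0,y0]+.5)*k-.5).astype(np.int32)],True,(255,0,0),1)
cv2.imwrite("pics/ov.png",im)
E
```

```text
(no output)
```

View pics/ov.png

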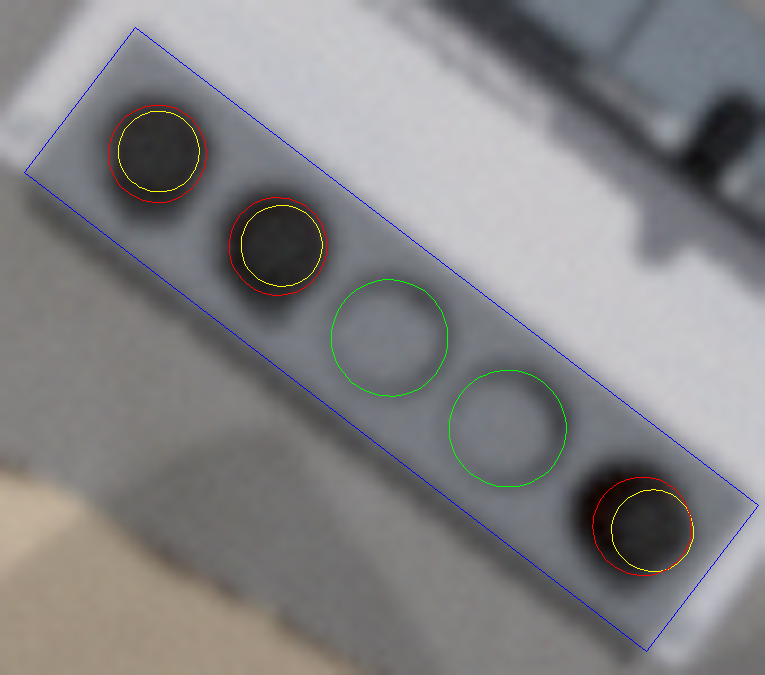

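Emit:
jog_arm:
  motion:
    - {"dx":0.025,"dy":0.0005,"dz":0.001,"twist":0}
    - {"dx":0.05,"dy":0.0005,"dz":0.001,"twist":0}
    - {"dx":0.07,"dy":0.0005,"dz":0.001,"twist":0}
    - {"dx":0.082,"dy":0.0005,"dz":0.001,"twist":0}
    - {"dx":0.086,"dy":0.0005,"dz":0.001,"twist":0}
    - {"dx":0.088,"dy":0.0005,"dz":0.001,"twist":0}
    - {"dx":0.088,"dy":0.0005,"dz":0.001,"twist":0}
    - {"dx":0.088,"dy":0.0005,"dz":0.001,"twist":0}

```text
t: 6.5
eef_pos: [0.428, -0.2437, 0.0724]
ee_rot: [-3.088, 1.569, -0.256]
force: [-0.1, 0.1, -0.4]
width: 0.0264
```

```bash
python3 - <<'E'
from mv import *
plan(.4274,-.2436,.049,-.31)
E
```

```text
tcp [ 0.428  -0.2437  0.0724] x-axis [ 0.001 -0.    -1.   ] jaw 2.832 q [-0.12  0.24 -0.6   0.   -0.73 -0.19] F [-0.1  0.1 -0.4] w 0.0264 t 6.5
dx 0.0234 dy 0.0001 dz 0.0006 twist 0.03
```

Emit:
jog_arm:
  motion:
    - {"dx":0.005,"dy":0,"dz":0.0005,"twist":0}
    - {"dx":0.01,"dy":0,"dz":0.0005,"twist":0}
    - {"dx":0.013,"dy":0,"dz":0.0005,"twist":0}
    - {"dx":0.013,"dy":0,"dz":0.0005,"twist":0}

```text
t: 6.83
eef_pos: [0.4264, -0.2435, 0.058]
ee_rot: [-0.007, 1.57, 2.825]
force: [0.8, 0.5, -0.2]
width: 0.0261
```

Emit:
jog_arm:
  motion:
    - {"dx":0.004,"dy":0,"dz":0,"twist":0}
    - {"dx":0.008,"dy":0,"dz":0,"twist":0}
    - {"dx":0.01,"dy":0,"dz":0,"twist":0}
    - {"dx":0.01,"dy":0,"dz":0,"twist":0}

```text
t: 7.17
eef_pos: [0.4268, -0.2437, 0.0486]
ee_rot: [1.149, 1.57, -2.302]
force: [0.2, 0.5, 1.6]
width: 0.0267
```

Emit:
jog_arm:
  motion:
    - {"dx":0,"dy":0,"dz":0,"twist":0}
    - {"dx":0,"dy":0,"dz":0,"twist":0}
    - {"dx":0,"dy":0,"dz":0,"twist":0}
    - {"dx":0,"dy":0,"dz":0,"twist":0}
    - {"dx":0,"dy":0,"dz":0,"twist":0}
    - {"dx":-0.02,"dy":0,"dz":0,"twist":0}
    - {"dx":-0.05,"dy":0,"dz":0,"twist":0}
    - {"dx":-0.08,"dy":0,"dz":0,"twist":0}
    - {"dx":-0.11,"dy":0,"dz":0,"twist":0}
    - {"dx":-0.13,"dy":0,"dz":0,"twist":0}
    - {"dx":-0.13,"dy":0,"dz":0,"twist":0}
  gripper: 0.045

```text
t: 8.08
eef_pos: [0.4292, -0.2443, 0.1832]
ee_rot: [-3.111, 1.563, -0.278]
force: [-0.2, 0.1, -0.6]
width: 0.0454
```

```bash
python3 - <<'E'
from mv import *
plan(.5775,-.027,.17,-.66-.52)
E
```

```text
tcp [ 0.4292 -0.2443  0.1832] x-axis [ 0.007 -0.002 -1.   ] jaw 2.832 q [-0.12  0.1  -0.46  0.   -1.   -0.19] F [-0.2  0.1 -0.6] w 0.0454 t 8.08
dx 0.0139 dy -0.2522 dz -0.0750 twist 49.89
```

Emit:
jog_arm:
  motion:
    - {"dx":0,"dy":-0.01,"dz":-0.003,"twist":5}
    - {"dx":0,"dy":-0.03,"dz":-0.009,"twist":11}
    - {"dx":0,"dy":-0.06,"dz":-0.018,"twist":17}
    - {"dx":0,"dy":-0.09,"dz":-0.027,"twist":23}
    - {"dx":0,"dy":-0.12,"dz":-0.037,"twist":29}
    - {"dx":0,"dy":-0.15,"dz":-0.046,"twist":35}
    - {"dx":0,"dy":-0.18,"dz":-0.055,"twist":41}
    - {"dx":0,"dy":-0.21,"dz":-0.064,"twist":46}
    - {"dx":0,"dy":-0.235,"dz":-0.072,"twist":50}
    - {"dx":0.01,"dy":-0.2522,"dz":-0.0773,"twist":50}
    - {"dx":0.01,"dy":-0.2522,"dz":-0.0773,"twist":50}
    - {"dx":0.01,"dy":-0.2522,"dz":-0.0773,"twist":50}
    - {"dx":0.01,"dy":-0.2522,"dz":-0.0773,"twist":50}
    - {"dx":0.01,"dy":-0.2522,"dz":-0.0773,"twist":50}
  gripper: 0.06

```text
t: 9.25
eef_pos: [0.5767, -0.0278, 0.1683]
ee_rot: [1.421, 1.57, -2.903]
force: [-0.2, -0.9, 0.2]
width: 0.0599
```

```bash
python3 - <<'E'
from mv import *
cv2.imwrite("pics/s7.png",arm.grab_frame("scene")[:,:,::-1])
cv2.imwrite("pics/t7.png",arm.grab_frame("top")[:,:,::-1])
crop("pics/t7.png",180,110,190,140,4,"pics/t7c.png")
plan(.5775,-.027,.035,-.66-.52)
E
```

```text
tcp [ 0.577  -0.0278  0.1688] x-axis [ 0.  0. -1.] jaw 1.958 q [ 0.29  0.25 -0.3  -0.   -1.01 -1.47] F [ 0.3 -0.6  0.2] w 0.0602 t 9.35
dx 0.1338 dy -0.0007 dz 0.0005 twist -0.19
```

View pics/s7.png

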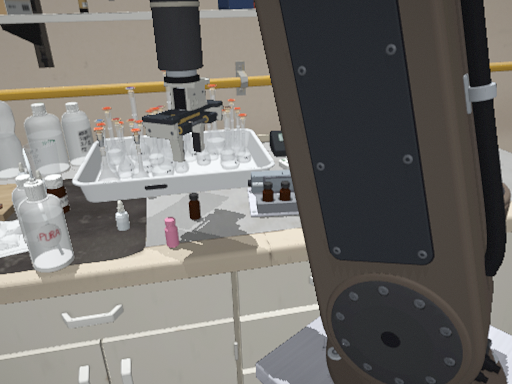

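View pics/t7c.png

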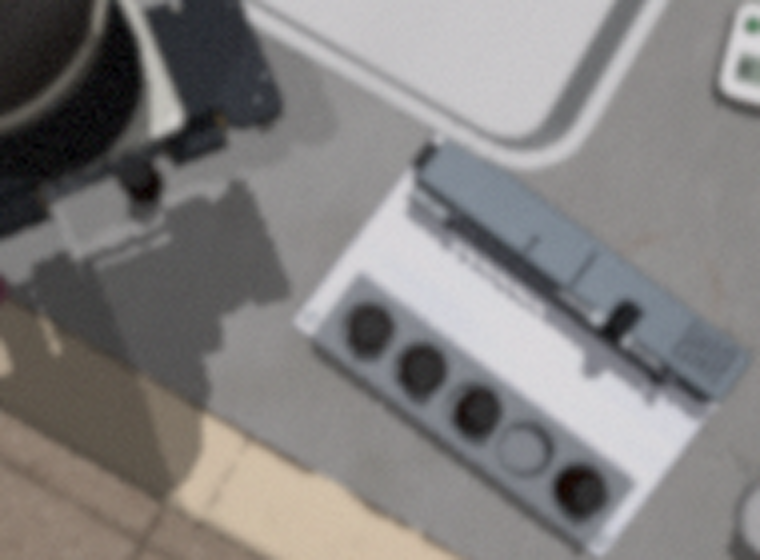

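Emit:
jog_arm:
  motion:
    - {"dx":0.03,"dy":-0.0005,"dz":0.0005,"twist":0}
    - {"dx":0.06,"dy":-0.0005,"dz":0.0005,"twist":0}
    - {"dx":0.09,"dy":-0.0005,"dz":0.0005,"twist":0}
    - {"dx":0.115,"dy":-0.0005,"dz":0.0005,"twist":0}
    - {"dx":0.13,"dy":-0.0005,"dz":0.0005,"twist":0}
    - {"dx":0.134,"dy":-0.0005,"dz":0.0005,"twist":0}
    - {"dx":0.134,"dy":-0.0005,"dz":0.0005,"twist":0}
    - {"dx":0.134,"dy":-0.0005,"dz":0.0005,"twist":0}

```text
t: 10.02
eef_pos: [0.5782, -0.0266, 0.0355]
ee_rot: [-1.937, 1.57, 0.022]
force: [0.1, -0.1, 0.1]
width: 0.0602
```

```bash
python3 - <<'E'
from mv import *
cv2.imwrite("pics/s8.png",arm.grab_frame("scene")[:,:,::-1])
crop("pics/s8.png",130,130,130,100,6,"pics/s8c.png")
plan(.5775,-.027,.035,-.66-.52)
E
```

```text
tcp [ 0.5785 -0.0264  0.036 ] x-axis [ 0.002  0.    -1.   ] jaw 1.959 q [ 0.29  0.41 -0.44  0.   -0.72 -1.48] F [0.3 0.7 0.3] w 0.0598 t 10.07
dx 0.0009 dy 0.0012 dz -0.0002 twist -0.15
```

View pics/s8c.png

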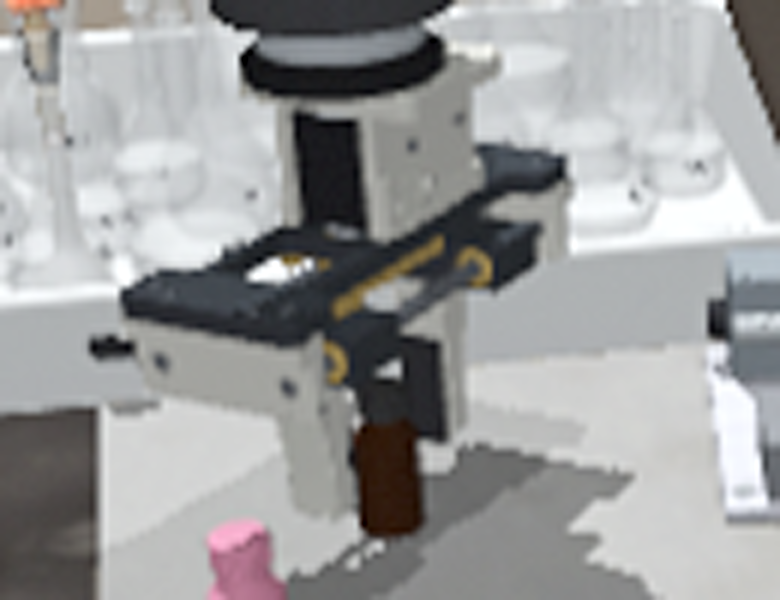

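```bash
python3 - <<'E'
from mv import *
for P in([.578,-.0266,0],[.578,-.0266,.0],[.578,-.0266,.05]):
    print(proj("scene",P), (proj("scene",P)-130+.5)*6-.5)
e=np.array([-.926,-.378]);  # lateral
P=np.array([.578,-.0266]);
for s in(-.0135,.0135): print((proj("scene",[*(P+e*s),.0])-129.5)*6)
E
```

```text
[[194.71425631 217.09260625]] [[390.78553785 525.05563747]]
[[194.71425631 217.09260625]] [[390.78553785 525.05563747]]
[[192.88941568 198.39491473]] [[379.8364941  412.86948836]]
[[363.40643657 519.34042837]]
[[419.47735165 531.84056094]]
```

Projected tool axis and the vial base agree within about 2 crop pixels (<1 mm). Close.

Emit:
jog_arm:
  motion:
    - {"dx":0,"dy":0.001,"dz":0,"twist":0}
    - {"dx":0,"dy":0.001,"dz":0,"twist":0}
    - {"dx":0,"dy":0.001,"dz":0,"twist":0}
    - {"dx":0,"dy":0.001,"dz":0,"twist":0}
    - {"dx":0,"dy":0.001,"dz":0,"twist":0}
    - {"dx":0,"dy":0.001,"dz":0,"twist":0}
    - {"dx":0,"dy":0.001,"dz":0,"twist":0}
    - {"dx":0,"dy":0.001,"dz":0,"twist":0}
  gripper: 0.015

```text
t: 10.73
eef_pos: [0.5768, -0.0267, 0.0347]
ee_rot: [-2.039, 1.571, -0.079]
force: [-0.9, -0.1, 2.1]
width: 0.0262
```

Emit:
jog_arm:
  motion:
    - {"dx":-0.01,"dy":0,"dz":0,"twist":0}
    - {"dx":-0.03,"dy":0,"dz":0,"twist":0}
    - {"dx":-0.06,"dy":0,"dz":0,"twist":0}
    - {"dx":-0.09,"dy":0,"dz":0,"twist":0}
    - {"dx":-0.115,"dy":0,"dz":0,"twist":0}
    - {"dx":-0.125,"dy":0,"dz":0,"twist":0}
    - {"dx":-0.125,"dy":0,"dz":0,"twist":0}
    - {"dx":-0.125,"dy":0,"dz":0,"twist":0}

```text
t: 11.4
eef_pos: [0.5766, -0.0266, 0.1601]
ee_rot: [-1.412, 1.569, 0.547]
force: [-0.4, 0.1, -1.5]
width: 0.0262
```

```bash
python3 - <<'E'
from mv import *
cv2.imwrite("pics/s9.png",arm.grab_frame("scene")[:,:,::-1])
crop("pics/s9.png",130,90,130,100,6,"pics/s9c.png")
plan(.4016,-.2768,.16,-1.18)
E
```

```text
tcp [ 0.576  -0.0267  0.1591] x-axis [-0.001  0.    -1.   ] jaw 1.959 q [ 0.29  0.26 -0.32 -0.   -0.99 -1.48] F [ 0.7 -0.9 -0.9] w 0.0266 t 11.45
dx -0.0008 dy 0.2560 dz -0.1656 twist -0.18
```

View pics/s9c.png

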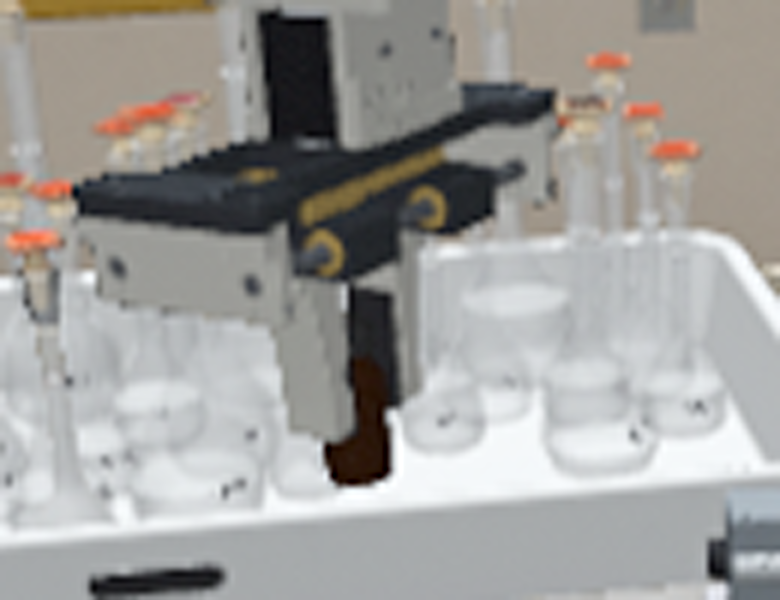

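Emit:
jog_arm:
  motion:
    - {"dx":0,"dy":0.01,"dz":-0.006,"twist":0}
    - {"dx":0,"dy":0.03,"dz":-0.019,"twist":0}
    - {"dx":0,"dy":0.055,"dz":-0.036,"twist":0}
    - {"dx":0,"dy":0.08,"dz":-0.052,"twist":0}
    - {"dx":0,"dy":0.105,"dz":-0.068,"twist":0}
    - {"dx":0,"dy":0.13,"dz":-0.084,"twist":0}
    - {"dx":0,"dy":0.155,"dz":-0.1,"twist":0}
    - {"dx":0,"dy":0.18,"dz":-0.116,"twist":0}
    - {"dx":0,"dy":0.205,"dz":-0.133,"twist":0}
    - {"dx":0,"dy":0.23,"dz":-0.149,"twist":0}
    - {"dx":0,"dy":0.248,"dz":-0.16,"twist":0}
    - {"dx":0,"dy":0.256,"dz":-0.1655,"twist":0}
    - {"dx":0,"dy":0.256,"dz":-0.1655,"twist":0}
    - {"dx":0,"dy":0.256,"dz":-0.1655,"twist":0}
    - {"dx":0,"dy":0.256,"dz":-0.1655,"twist":0}
    - {"dx":0,"dy":0.256,"dz":-0.1655,"twist":0}

```text
t: 12.78
eef_pos: [0.4028, -0.2762, 0.1593]
ee_rot: [0.847, 1.57, 2.807]
force: [0.6, 0.1, -0.4]
width: 0.0262
```

```bash
python3 - <<'E'
from mv import *
plan(.4016,-.2768,.049,-1.18)
E
```

```text
tcp [ 0.4028 -0.2762  0.1593] x-axis [-0.  0. -1.] jaw 1.96 q [-0.2   0.12 -0.5  -0.   -0.95 -0.98] F [ 0.6  0.1 -0.4] w 0.0262 t 12.78
dx 0.1103 dy 0.0013 dz -0.0002 twist -0.10
```

Emit:
jog_arm:
  motion:
    - {"dx":0.025,"dy":0.001,"dz":0,"twist":0}
    - {"dx":0.05,"dy":0.001,"dz":0,"twist":0}
    - {"dx":0.07,"dy":0.001,"dz":0,"twist":0}
    - {"dx":0.082,"dy":0.001,"dz":0,"twist":0}
    - {"dx":0.086,"dy":0.001,"dz":0,"twist":0}
    - {"dx":0.088,"dy":0.001,"dz":0,"twist":0}
    - {"dx":0.088,"dy":0.001,"dz":0,"twist":0}
    - {"dx":0.088,"dy":0.001,"dz":0,"twist":0}

```text
t: 13.45
eef_pos: [0.4022, -0.2771, 0.0723]
ee_rot: [-2.303, 1.57, -0.344]
force: [-0.0, 0.6, -0.1]
width: 0.0263
```

```bash
python3 - <<'E'
from mv import *
plan(.4016,-.2768,.049,-1.18)
E
```

```text
tcp [ 0.4022 -0.2771  0.0723] x-axis [ 0.001 -0.    -1.   ] jaw 1.96 q [-0.2   0.23 -0.61  0.   -0.73 -0.98] F [-0.   0.6 -0.1] w 0.0263 t 13.45
dx 0.0233 dy 0.0005 dz 0.0005 twist -0.12
```

Emit:
jog_arm:
  motion:
    - {"dx":0.005,"dy":0.0005,"dz":0,"twist":0}
    - {"dx":0.01,"dy":0.0005,"dz":0,"twist":0}
    - {"dx":0.013,"dy":0.0005,"dz":0,"twist":0}
    - {"dx":0.013,"dy":0.0005,"dz":0,"twist":0}

```text
t: 13.78
eef_pos: [0.4004, -0.2772, 0.0579]
ee_rot: [0.815, 1.57, 2.774]
force: [0.8, -0.1, -0.7]
width: 0.0262
```

Emit:
jog_arm:
  motion:
    - {"dx":0.004,"dy":0,"dz":0,"twist":0}
    - {"dx":0.008,"dy":0,"dz":0,"twist":0}
    - {"dx":0.01,"dy":0,"dz":0,"twist":0}
    - {"dx":0.01,"dy":0,"dz":0,"twist":0}

```text
t: 14.12
eef_pos: [0.401, -0.2776, 0.0485]
ee_rot: [2.156, 1.57, -2.168]
force: [-0.0, 0.4, 1.2]
width: 0.0265
```

Emit:
jog_arm:
  motion:
    - {"dx":0,"dy":0,"dz":0,"twist":0}
    - {"dx":0,"dy":0,"dz":0,"twist":0}
    - {"dx":0,"dy":0,"dz":0,"twist":0}
    - {"dx":0,"dy":0,"dz":0,"twist":0}
    - {"dx":0,"dy":0,"dz":0,"twist":0}
    - {"dx":-0.02,"dy":0,"dz":0,"twist":0}
    - {"dx":-0.05,"dy":0,"dz":0,"twist":0}
    - {"dx":-0.08,"dy":0,"dz":0,"twist":0}
    - {"dx":-0.11,"dy":0,"dz":0,"twist":0}
    - {"dx":-0.14,"dy":0,"dz":0,"twist":0}
    - {"dx":-0.14,"dy":0,"dz":0,"twist":0}
  gripper: 0.045

```text
t: 15.03
eef_pos: [0.4038, -0.2786, 0.1946]
ee_rot: [-2.356, 1.561, -0.396]
force: [1.5, -0.7, -0.6]
width: 0.0449
```

Emit:
jog_arm:
  motion:
    - {"dx":0,"dy":-0.02,"dz":0.015,"twist":7}
    - {"dx":0,"dy":-0.05,"dz":0.032,"twist":14}
    - {"dx":0,"dy":-0.08,"dz":0.05,"twist":21}
    - {"dx":0,"dy":-0.11,"dz":0.07,"twist":28}
    - {"dx":0,"dy":-0.14,"dz":0.09,"twist":35}
    - {"dx":0,"dy":-0.17,"dz":0.11,"twist":42}
    - {"dx":0,"dy":-0.2,"dz":0.13,"twist":49}
    - {"dx":0,"dy":-0.22,"dz":0.14,"twist":56}
    - {"dx":0,"dy":-0.23,"dz":0.15,"twist":60}
    - {"dx":0,"dy":-0.23,"dz":0.15,"twist":60}
    - {"dx":0,"dy":-0.23,"dz":0.15,"twist":60}
    - {"dx":0,"dy":-0.23,"dz":0.15,"twist":60}

```text
t: 16.03
eef_pos: [0.5566, -0.0517, 0.1882]
ee_rot: [2.383, 1.57, -2.987]
force: [0.1, -0.7, 0.1]
width: 0.0452
```

```bash
python3 - <<'E'
from mv import *
cv2.imwrite("pics/s10.png",arm.grab_frame("scene")[:,:,::-1])
cv2.imwrite("pics/t10.png",arm.grab_frame("top")[:,:,::-1])
crop("pics/t10.png",250,135,130,110,6,"pics/t10c.png")
plan(.4834,-.3314,.18,.911)
E
```

```text
tcp [ 0.5566 -0.0522  0.1886] x-axis [-0.  0. -1.] jaw 0.912 q [ 0.26  0.21 -0.32 -0.   -1.05 -2.49] F [ 0.1 -0.1 -0.2] w 0.0448 t 16.13
dx 0.0086 dy -0.1131 dz -0.2656 twist 0.05
```

View pics/t10c.png

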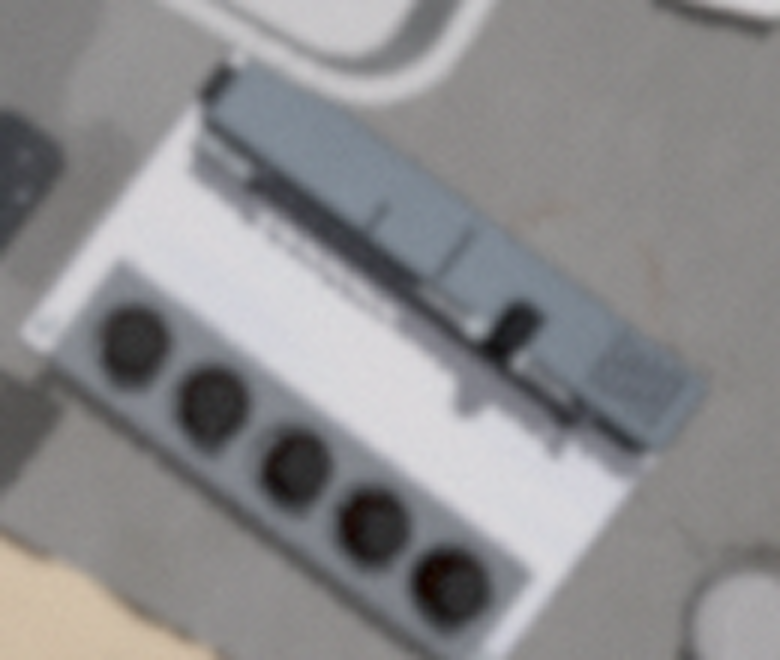

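View pics/s10.png

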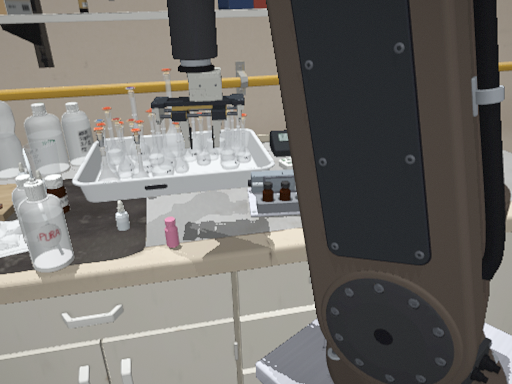

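```bash
python3 - <<'E'
from h import *; import fit
k=16;x0,y0=315,172
base=cv2.imread("pics/t10.png")[y0:y0+36,x0:x0+46];base=cv2.resize(base,None,fx=k,fy=k,interpolation=cv2.INTER_CUBIC)
p=[.4708,-.2773,-.660,0]
outs=[]
im=base.copy()
for gx,col in((.043,(0,255,0)),(.049,(0,0,255))):
  for z in(.061,.101):
    q=np.array([[gx-.011,-.041,z],[gx+.011,-.041,z],[gx+.011,-.029,z],[gx-.011,-.029,z]])
    a=((proj("top",fit.W(p,q))-[x0,y0]+.5)*k-.5).astype(np.int32);cv2.polylines(im,[a],True,col,1)
a=((proj("top",fit.W(p,np.array([[.038,-.08,.058],[.038,.02,.058]])))-[x0,y0]+.5)*k-.5).astype(np.int32);cv2.polylines(im,[a],False,(255,0,0),1)
cv2.imwrite("pics/g.png",im)
E
```

```text
(no output)
```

View pics/g.png

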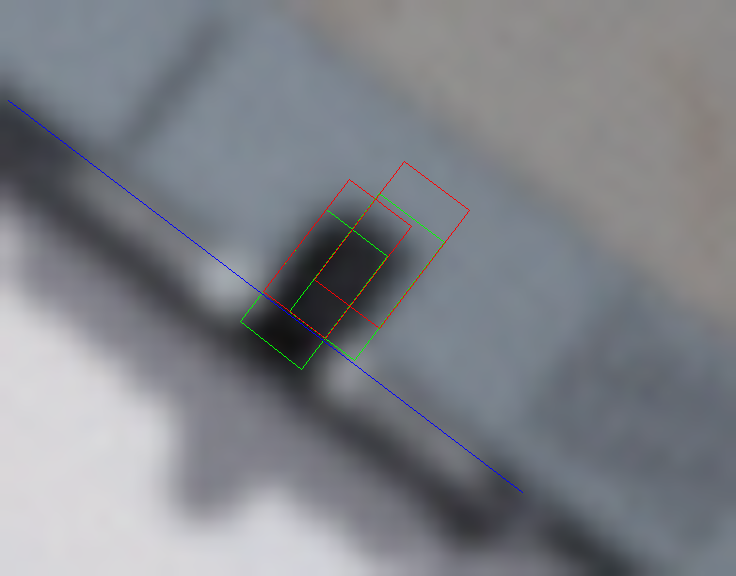

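```bash
python3 - <<'E'
from mv import *
plan(.4832,-.3299,.15,.911)
E
```

```text
tcp [ 0.5566 -0.0522  0.1886] x-axis [-0.  0. -1.] jaw 0.912 q [ 0.26  0.21 -0.32 -0.   -1.05 -2.49] F [ 0.1 -0.1 -0.2] w 0.0448 t 16.13
dx 0.0386 dy -0.1120 dz -0.2645 twist 0.05
```

Emit:
jog_arm:
  motion:
    - {"dx":0,"dy":-0.01,"dz":-0.024,"twist":0}
    - {"dx":0,"dy":-0.02,"dz":-0.048,"twist":0}
    - {"dx":0,"dy":-0.032,"dz":-0.075,"twist":0}
    - {"dx":0,"dy":-0.044,"dz":-0.104,"twist":0}
    - {"dx":0,"dy":-0.056,"dz":-0.132,"twist":0}
    - {"dx":0,"dy":-0.068,"dz":-0.16,"twist":0}
    - {"dx":0,"dy":-0.08,"dz":-0.19,"twist":0}
    - {"dx":0,"dy":-0.092,"dz":-0.218,"twist":0}
    - {"dx":0.01,"dy":-0.102,"dz":-0.242,"twist":0}
    - {"dx":0.025,"dy":-0.109,"dz":-0.258,"twist":0}
    - {"dx":0.0385,"dy":-0.112,"dz":-0.2645,"twist":0}
    - {"dx":0.0385,"dy":-0.112,"dz":-0.2645,"twist":0}
    - {"dx":0.0385,"dy":-0.112,"dz":-0.2645,"twist":0}
    - {"dx":0.0385,"dy":-0.112,"dz":-0.2645,"twist":0}
    - {"dx":0.0385,"dy":-0.112,"dz":-0.2645,"twist":0}
  gripper: 0.05

```text
t: 17.38
eef_pos: [0.4842, -0.329, 0.1513]
ee_rot: [-1.299, 1.569, -0.387]
force: [-0.4, 0.2, -0.1]
width: 0.0497
```

```bash
python3 - <<'E'
from mv import *
cv2.imwrite("pics/s11.png",arm.grab_frame("scene")[:,:,::-1])
cv2.imwrite("pics/t11.png",arm.grab_frame("top")[:,:,::-1])
crop("pics/t11.png",250,115,130,130,4.5,"pics/t11c.png")
plan(.4832,-.3299,.077,.911)
E
```

```text
tcp [ 0.4843 -0.3287  0.1511] x-axis [ 0.002 -0.001 -1.   ] jaw 0.913 q [-0.26  0.28 -0.31  0.   -0.98 -1.97] F [ 0.8 -0.9  0.3] w 0.0504 t 17.48
dx 0.0741 dy 0.0003 dz -0.0016 twist 0.10
```

View pics/t11c.png

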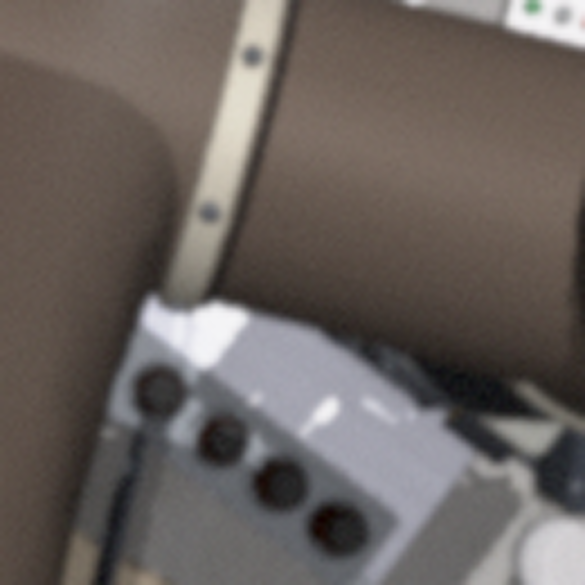

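View pics/s11.png

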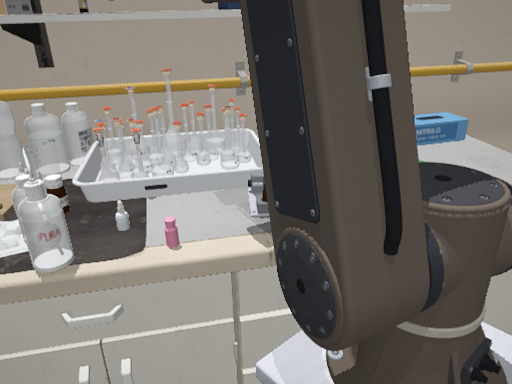

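Emit:
jog_arm:
  motion:
    - {"dx":0.015,"dy":0,"dz":-0.001,"twist":0}
    - {"dx":0.03,"dy":0,"dz":-0.001,"twist":0}
    - {"dx":0.04,"dy":0,"dz":-0.001,"twist":0}
    - {"dx":0.045,"dy":0,"dz":-0.001,"twist":0}
    - {"dx":0.05,"dy":0,"dz":-0.001,"twist":0}

```text
t: 17.9
eef_pos: [0.4832, -0.3297, 0.0999]
ee_rot: [3.089, 1.571, -2.281]
force: [-0.3, -0.9, 0.4]
width: 0.0496
```

Emit:
jog_arm:
  motion:
    - {"dx":0.008,"dy":0,"dz":0,"twist":0}
    - {"dx":0.016,"dy":0,"dz":0,"twist":0}
    - {"dx":0.022,"dy":0,"dz":0,"twist":0}
    - {"dx":0.023,"dy":0,"dz":0,"twist":0}
    - {"dx":0.023,"dy":0,"dz":0,"twist":0}

```text
t: 18.32
eef_pos: [0.4827, -0.3299, 0.0765]
ee_rot: [1.969, 1.57, 2.881]
force: [0.7, 0.6, 0.4]
width: 0.05
```

```bash
python3 - <<'E'
from mv import *
plan(.4832,-.3299,.077,.911)
E
```

```text
tcp [ 0.4827 -0.3299  0.0765] x-axis [-0.001  0.    -1.   ] jaw 0.912 q [-0.27  0.36 -0.39  0.   -0.82 -1.96] F [0.7 0.6 0.4] w 0.05 t 18.32
dx -0.0005 dy -0.0004 dz 0.0003 twist 0.04
```

Now close in small steps on the grip at low force.

Emit:
jog_arm:
  motion:
    - {"dx":0,"dy":0,"dz":0,"twist":0}
    - {"dx":0,"dy":0,"dz":0,"twist":0}
    - {"dx":0,"dy":0,"dz":0,"twist":0}
    - {"dx":0,"dy":0,"dz":0,"twist":0}
    - {"dx":0,"dy":0,"dz":0,"twist":0}
    - {"dx":0,"dy":0,"dz":0,"twist":0}
    - {"dx":0,"dy":0,"dz":0,"twist":0}
    - {"dx":0,"dy":0,"dz":0,"twist":0}
  gripper: 0.0
  newtons: 20

```text
t: 18.98
eef_pos: [0.4833, -0.3297, 0.0772]
ee_rot: [-0.562, 1.57, 0.35]
force: [1.2, 3.4, 1.2]
width: 0.0117
```

```bash
python3 - <<'E'
from mv import *
for i in range(6):
    arm.grab_frame("top");s=arm.get_state();d=s["eef_pos"][:2]-[.4708,-.2773];print(np.round(s["eef_pos"],4),"bench x,y",np.round([.790*d[0]-.613*d[1],.613*d[0]+.790*d[1]],4),np.round(s["force"],1),round(s["width"],4),"Fy",round(.613*s["force"][0]+.79*s["force"][1],2))
E
```

```text
[ 0.4833 -0.3297  0.0772] bench x,y [ 0.042  -0.0337] [2.5 3.4 1.5] 0.0118 Fy 4.19
[ 0.4833 -0.3297  0.0772] bench x,y [ 0.042  -0.0337] [0.9 3.5 1.3] 0.0121 Fy 3.3
[ 0.4833 -0.3297  0.0772] bench x,y [ 0.042  -0.0337] [0.3 4.7 2.6] 0.0119 Fy 3.93
[ 0.4833 -0.3297  0.0772] bench x,y [ 0.042  -0.0337] [1.3 4.4 1.2] 0.0117 Fy 4.26
[ 0.4833 -0.3297  0.0772] bench x,y [ 0.042  -0.0337] [2.2 5.1 2.8] 0.012 Fy 5.34
[ 0.4833 -0.3297  0.0772] bench x,y [ 0.042  -0.0337] [1.6 4.7 2.2] 0.0119 Fy 4.71
```

Emit:
jog_arm:
  motion:
    - {"dx":0,"dy":0,"dz":0.001,"twist":0}
    - {"dx":0,"dy":0,"dz":0.002,"twist":0}
    - {"dx":0,"dy":0,"dz":0.002,"twist":0}
    - {"dx":0,"dy":0,"dz":0.002,"twist":0}
  newtons: 40

```text
t: 19.62
eef_pos: [0.4839, -0.3288, 0.0772]
ee_rot: [3.074, 1.57, -2.297]
force: [-1.6, -2.2, 2.1]
width: 0.0122
```

```bash
cat > m.py <<'E'
from mv import *
A=[]
for i in range(5):
    arm.grab_frame("top");s=arm.get_state();d=s["eef_pos"][:2]-[.4708,-.2773];A.append([.790*d[0]-.613*d[1],.613*d[0]+.790*d[1],s["eef_pos"][2],.613*s["force"][0]+.79*s["force"][1],s["width"],s["t"]])
print(np.round(A,4))
E
python3 m.py
```

```text
[[ 4.20000e-02 -3.26000e-02  7.72000e-02 -1.74530e+00  1.16000e-02
   1.96667e+01]
 [ 4.20000e-02 -3.25000e-02  7.72000e-02 -1.98870e+00  1.19000e-02
   1.97167e+01]
 [ 4.20000e-02 -3.24000e-02  7.72000e-02 -1.88590e+00  1.17000e-02
   1.97667e+01]
 [ 4.19000e-02 -3.24000e-02  7.71000e-02 -2.82410e+00  1.15000e-02
   1.98167e+01]
 [ 4.20000e-02 -3.23000e-02  7.72000e-02 -3.28460e+00  1.18000e-02
   1.98667e+01]]
```

Emit:
jog_arm:
  motion:
    - {"dx":0,"dy":0,"dz":0.003,"twist":0}
    - {"dx":0,"dy":0,"dz":0.008,"twist":0}
    - {"dx":0,"dy":0,"dz":0.013,"twist":0}
    - {"dx":0,"dy":0,"dz":0.018,"twist":0}
    - {"dx":0,"dy":0,"dz":0.023,"twist":0}
    - {"dx":0,"dy":0,"dz":0.028,"twist":0}
    - {"dx":0,"dy":0,"dz":0.031,"twist":0}
    - {"dx":0,"dy":0,"dz":0.033,"twist":0}
    - {"dx":0,"dy":0,"dz":0.033,"twist":0}
    - {"dx":0,"dy":0,"dz":0.033,"twist":0}
    - {"dx":0,"dy":0,"dz":0.033,"twist":0}
    - {"dx":0,"dy":0,"dz":0.033,"twist":0}
    - {"dx":0,"dy":0,"dz":0.033,"twist":0}

```text
t: 20.95
eef_pos: [0.5045, -0.3021, 0.0772]
ee_rot: [2.795, 1.57, -2.576]
force: [-4.3, -4.6, 4.5]
width: 0.0119
```

```bash
python3 m.py; python3 - <<'E'
from h import *
cv2.imwrite("pics/t12.png",arm.grab_frame("top")[:,:,::-1]);crop("pics/t12.png",230,100,150,140,5,"pics/t12c.png")
E
```

```text
[[ 4.1800e-02  1.0000e-03  7.7200e-02 -4.8966e+00  1.1800e-02  2.1000e+01]
 [ 4.1800e-02  1.0000e-03  7.7100e-02 -6.1117e+00  1.1700e-02  2.1050e+01]
 [ 4.1800e-02  1.0000e-03  7.7200e-02 -5.5850e+00  1.1400e-02  2.1100e+01]
 [ 4.1800e-02  1.0000e-03  7.7200e-02 -5.8582e+00  1.1700e-02  2.1150e+01]
 [ 4.1800e-02  1.0000e-03  7.7100e-02 -5.7220e+00  1.2100e-02  2.1200e+01]]
```

View pics/t12c.png

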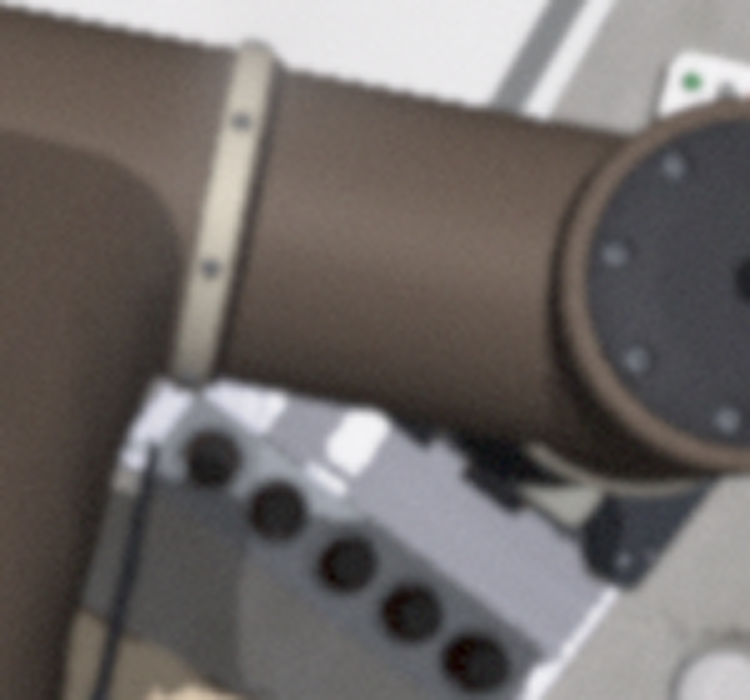

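```bash
python3 -c "
from station import arm
print(arm.job_done())"
```

```text
the job is handed in; nothing more can be done
None
```

I stood the two spare brown vials in the empty wells 2 and 3. I then slid the shutter to half of its travel, and the gripper was still holding it there when I handed in the job at about 21 s.

**Vials:** Each one went down to the full depth (tool at about 49 mm, with only light contact force). The top view after placing shows all five wells filled and upright, with the shutter shut at that point. The pink look-alike was left alone, and in the pictures I took nothing else had moved.

**Shutter:** The last readings put the grip 34.7 mm from its closed stop, with a spring force of about 5.6 N (6 N expected at half). The jaws were closed to 11.8 mm, against a 12 mm grip, at 40 N.

**Disagreement:** The closed stop, as felt by force, read 1.3 mm off my camera fit of the bench. I relied mainly on the stop and ended at +1.0 mm by the camera fit, 0.3 mm short of half by the stop.

**Not checked by camera:** The arm hid the grip and the middle mark at the end, so the half position was not confirmed in a picture.

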